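# Unload the bench sander and hold its cover open

## Task

Put the two finished bridge blanks from the sander's catch tray into the wooden tote. Then, before touching the release tab, give the handle of the sander's cover a tug to find out whether its hidden catch is holding; if it is caught, push the release tab all the way back, then lift the cover well past halfway, and finish while still holding it up there with the gripper so that I can clean the drum. Leave the other things on the bench where they are.

Things in the scene. Friction and masses are not known exactly. Their poses are not given: they have to be found in the camera images.
- sander: Red bench drum sander, fixed. Housing 190 (x) by 260 mm (y); origin at the centre of its underside; x points from its front (handle side) to its rear. Right part (y -130 to -55 mm): motor flank, flat top 125 mm high, with a round motor end 90 mm across sticking out 35 mm to the right. The rest is under the cover, its top 124 mm high. A hidden catch may be holding the cover; this cannot be seen.
- cover (a joint): Angle of the aluminium cover (rad): 0 shut, 1.3 fully open at its stop, 0.65 halfway. About 0.5 kg; it swings up about its rear edge and falls shut from any angle when let go (about 2 N at the handle hold it). If caught, it lifts only about 0.04 rad (8 mm at the handle) and stops hard; if not caught, it just lifts.
- cover_handle (a point): Middle of the cover's handle: a round steel bar 12 mm thick, 100 mm clear between its two arms, lying along the sander's y axis 42 mm out in front of the cover's front edge (36 mm from the housing's front wall), 120 mm above the bench when shut. It swings with the cover, 219 mm from the hinge line. Its x axis points along the cover from handle to hinge, y along the bar.
- cover_hinge (a point): Point on the cover's hinge line at its middle, at the rear top edge of the housing, 115 mm above the bench. The hinge line runs along the sander's y axis.
- release (a joint): Travel of the release tab (m): 0 forward, as it starts; 0.020 fully back at its stop. It slides along the sander's x axis (back = away from the front), stays where it is left, has about 2 N of friction, and pushes the hidden catch free. Pushed all the way it always frees the cover, which then stays free.
- release_tab (a point): Middle of the front face of the release tab: a black block 12 mm thick (x), 34 mm wide (y), 24 mm high, just above the motor flank's flat top, to the right of the cover. At the start this point is 12 mm above the flank's top and 33 mm behind the front of the housing; the flank's top in front of it is clear. Axes as the sander's.
- tray: Steel catch tray, fixed on the left of the sander, 220 mm (x) by 160 mm (y), 22 mm high, walls 4 mm, floor 4 mm thick; origin at the centre of its underside, on the bench.
- blank_a: Finished bridge blank, a dark hardwood bar 24 mm (x) by 80 mm (y) by 16 mm (z) with a pale inlay line on top, about 45 g, lying flat in the tray; origin at the centre of its underside. Of the two it starts nearer the tray's front (the robot's side).
- blank_b: The second finished bridge blank, same bar 24 x 80 x 16 mm, starts nearer the tray's rear; origin at the centre of its underside.
- tote: Open plywood tote, loose, 0.9 kg, 250 mm (x) by 150 mm (y), 55 mm high, walls and floor 8 mm thick; origin at the centre of its underside, on the bench.
- blank_old: A bridge blank of the same size that already lies in the tote across it, near the tote's +x end (its centre 75 to 90 mm from the tote's centre); it stays in the tote. Origin at the centre of its underside.
- screwdriver: Screwdriver lying on the bench in front of the gap between tray and tote; to be left alone.
- glue: White glue bottle, 52 mm across, 130 mm high, standing beyond tray and tote; origin at the centre of its underside; to be left alone.
- tin: Steel tin, 72 mm across, 70 mm high, standing beyond the sander; origin at the centre of its underside; to be left alone.
- wrench: Wrench lying on the bench in front of the sander; to be left alone.
- neck_block: Wooden block 60 x 120 x 35 mm on the bench beyond the tote; to be left alone.
- brush: Brush lying on the bench in front of the tote; to be left alone.
Not all that is in view belongs to the job. What is shaped like the blank_b but grey is not meant.

How it is judged:
On the way, in this order (a step that is already met when the one before it is completed fails the run):
1. both blanks from the tray lie let go in the tote (x of blank_a in the frame of tote between -0.12 and 0.12 m and y of blank_a in the frame of tote between -0.07 and 0.07 m and z of blank_a in the frame of tote between 0 and 0.05 m and contact force between the fingers and blank_a below 0.2 N and x of blank_b in the frame of tote between -0.12 and 0.12 m and y of blank_b in the frame of tote between -0.07 and 0.07 m and z of blank_b in the frame of tote between 0 and 0.05 m and contact force between the fingers and blank_b below 0.2 N and linear speed of each of blank_a, blank_b below 0.02 m/s), for 0.2 s.
2. the cover's handle is tugged by the fingers while the release tab is still untouched (value of joint cover above 0.018 rad and contact force between the fingers and cover above 0.6 N and value of joint release below 0.003 m), for 0.05 s.
3. the cover is held more than halfway open (value of joint cover above 0.65 rad and contact force between the fingers and cover above 0.6 N), for 0.2 s.
At the end, for the whole second after the job is handed in: All three bridge blanks lie in the tote (centre inside its walls, underside less than 50 mm above its underside), not touched by the fingers; the cover is at rest, more than halfway open (over 0.65 rad of 1.3) and carried by the fingers (contact force over 0.6 N) (all of step 3 and x of blank_a in the frame of tote between -0.12 and 0.12 m and y of blank_a in the frame of tote between -0.07 and 0.07 m and z of blank_a in the frame of tote between 0 and 0.05 m and contact force between the fingers and blank_a below 0.2 N and x of blank_b in the frame of tote between -0.12 and 0.12 m and y of blank_b in the frame of tote between -0.07 and 0.07 m and z of blank_b in the frame of tote between 0 and 0.05 m and contact force between the fingers and blank_b below 0.2 N and x of blank_old in the frame of tote between -0.12 and 0.12 m and y of blank_old in the frame of tote between -0.07 and 0.07 m and z of blank_old in the frame of tote between 0 and 0.05 m and contact force between the fingers and blank_old below 0.2 N and velocity of joint cover between -0.05 and 0.05 rad/s); the arm keeps its last pose, push and grip.
It fails at once if another thing on the bench is moved by more than 40 mm (distance of any of screwdriver, glue, tin, wrench, neck_block, brush from where it was at the start of the episode above 0.04 m).
It also fails if it takes over 72 s, if anything falls off the work surface, if the arm or the gripper's body presses on something with over 40 N, if the wrist force passes 120 N, or if a joint passes its speed limit or range.

## Robot

A 6-joint arm with a two-finger parallel gripper is mounted at the origin on the work surface. World frame = base frame: x ahead of the robot, y to its left, z up, the work surface at z = 0. Lengths are in m, angles in rad, forces in N, time in s.
With the tool pointing down it reaches from about 0.375 to 0.825 m from the base axis. Payload 5.5 kg.
Tool frame: the origin (TCP) lies midway between the tips of the shut fingers; the grasp point (between the pads) lies 19 mm behind it (env.grasp_offset is the z of the grasp point in the tool frame, in m); z points along the fingers, y is the direction in which the jaws open and shut (so a half turn about z gives the same grasp; the last joint's range is limited). The gripper opens to 85 mm and grips with 20 to 120 N. Pads are 22 mm wide; open, the fingers measure 114 mm over their backs; the gripper's body (76 mm by 85 mm) begins 54 mm behind the grasp point. The pads swing forward as they close: fully open they stand 13 mm farther back than shut.
Start: joints at [1.173, 0.314, -0.047, 1.21, 0, 1.571], TCP at [0.232, 0.553, 0.231] pointing down, gripper open.
Joint ranges: [-2.67, 2.67], [-0.69, 1.73], [-1.03, 1.25], [-2.08, 2.16], [-1.42, 1.45], [-3.14, 3.14]. Speed limits (rad/s): [2.39, 2.39, 3.01, 3.14, 3.14, 3.14].

## Interface

Orientations are given as a 3x3 rotation matrix whose columns are the frame's x, y, z axes.
In Python, from workcell import env, jaws, eyes, job_done gives the robot as it stands. The module is installed in compiled form; this text tells all that it offers. Calls block until the motion is done:
- env.move_pose(position, orientation): joint-space move of the TCP to a pose.
- env.move_linear(position, frame=None, vel=0.15, stop_force=None): straight line of the TCP; frame=None keeps the orientation; vel is the mean speed in m/s. With stop_force (N) it stops when the force on the tool has changed by that much, and returns True; else False.
- env.move_joints(angles): joint-space move.
- jaws.set_gripper(opening): finger opening in m; the grip force is fixed at half the most; returns when the fingers have stopped.
- env.pause(seconds).
- env.solve_ik(position, orientation): joint angles nearest the present ones, or None.
- env.sense(): the state.
- eyes.get_image(name): name is "scene" or "top"; returns the picture (384x512x3 uint8, blue, green, red); there is no depth.
- eyes.camera_model(name): a dict with "vertical_fov" (degrees; the focal length in pixels is half the picture's height over the tangent of half this angle, whatever the lens; pixels are square), "cx", "cy" (the principal point, pixels), "R" (3x3) and "t" (3): a world point X has camera coordinates R X + t. Camera axes: x right, y down, z forward; pixel columns grow to the right and rows downward; lengths in m; the calibration is good to about 2 mm. A picture is of the moment at which its call begins. camera_model takes no time and is no camera call.
A pose or a line that the arm cannot do raises env.MotionError and nothing moves.
- job_done(): hands the job in, once; it reports no verdict.
The state is a dict: "time": time; "q": joint angles; "qd": joint speeds; "joint_efforts": joint torques, N m; "tcp_pos": TCP position; "ee_rot": TCP orientation; "wrist_force": force on the tool from outside, world axes, zero at the start; "ft_torque": the same for the moment, N m; "gripper_width": finger opening in m.
Only numpy, scipy, OpenCV 4.12 (cv2) and the standard library are available. Lean on these libraries where they do the work, as an engineer would, in place of code of your own. Each camera call takes 0.05 s, during which the arm holds its last target. There are 200 camera calls.

## Working session

There is one attempt and no reset: what is moved stays moved. The work goes in short steps, each a Python script; the robot and the scene stay as the last script left them, time stands still between calls to the robot, and variables do not carry over. Pictures are saved under pics/ and viewed, on a budget of 10 in all, crops included, one or two more only if the job needs it, and the job is handed in when it is done.

```bash
mkdir -p pics
python3 - <<'E'
from workcell import env,jaws,eyes
import cv2
for n in("scene","top"):
    cv2.imwrite(f"pics/{n}0.png",eyes.get_image(n)); print(n,eyes.camera_model(n))
s=env.sense(); print(s["time"],s["tcp_pos"],s["ee_rot"],s["gripper_width"],env.grasp_offset)
E
```

```text
scene {'vertical_fov': 54.63949734991078, 'cx': 256.0719849264582, 'cy': 193.94457327284337, 'R': array([[-0.84200917,  0.53945482,  0.00300905],
       [ 0.42166717,  0.66161866, -0.62004641],
       [-0.33647786, -0.52081595, -0.78455936]]), 't': array([ 0.45501711, -0.13922983,  1.44507155])}
top {'vertical_fov': 44.822648418202895, 'cx': 253.083186098426, 'cy': 192.52392226666845, 'R': array([[ 0.02096173, -0.99969547,  0.01302177],
       [-0.98926474, -0.02262358, -0.14437263],
       [ 0.14462326, -0.00985568, -0.98943771]]), 't': array([-0.04406062,  0.52517204,  1.20476387])}
0.1 [0.23224055 0.55268412 0.23052826] [[-9.21914366e-01  3.87393285e-01 -5.87676111e-04]
 [ 3.87393731e-01  9.21913307e-01 -1.39738188e-03]
 [ 4.50070996e-07 -1.51592847e-03 -9.99998851e-01]] 0.08527071334632612 -0.0187
```

View pics/top0.png

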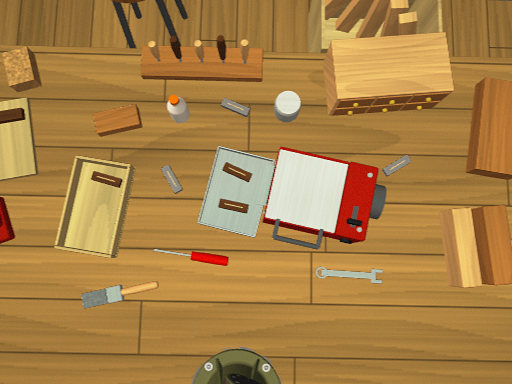

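View pics/scene0.png

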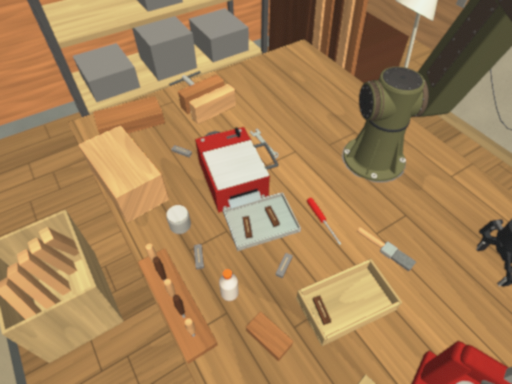

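The top view shows the tray at about (237,190) with blanks at (237,171) and (233,206). The tote is at (95,205) with the old blank at (106,180). The sander is at (320,195), its handle bar at (297,243) and the black tab at (354,217). The wrench, screwdriver and brush lie in front. Next I measure by masks.

```bash
cat > h.py <<'E'
import numpy as np,cv2
from workcell import env,jaws,eyes,job_done
def ray(n,uv):
    m=eyes.camera_model(n); f=192/np.tan(np.radians(m["vertical_fov"]/2))
    uv=np.atleast_2d(np.asarray(uv,float)); d=np.c_[(uv[:,0]-m["cx"])/f,(uv[:,1]-m["cy"])/f,np.ones(len(uv))]@m["R"]
    return -m["R"].T@m["t"],d
def onz(n,uv,z):
    c,d=ray(n,uv); return (c+d*((z-c[2])/d[:,2])[:,None])[:,:2]
def pix(n,X):
    m=eyes.camera_model(n); f=192/np.tan(np.radians(m["vertical_fov"]/2))
    p=np.atleast_2d(X)@m["R"].T+m["t"]; return p[:,:2]/p[:,2:]*f+[m["cx"],m["cy"]]
def rect(n,mask,z,amin=30):
    out=[]
    for c in cv2.findContours(mask.astype(np.uint8),cv2.RETR_EXTERNAL,cv2.CHAIN_APPROX_NONE)[0]:
        if cv2.contourArea(c)<amin: continue
        r=cv2.minAreaRect((onz(n,c[:,0],z)*1000).astype(np.float32))
        out.append((c[:,0].mean(0).round(),np.round(r[0],1),np.round(r[1],1),round(r[2],1)))
    return out
E
cat > m.py <<'E'
from h import *
im=cv2.imread("pics/top0.png"); hsv=cv2.cvtColor(im,cv2.COLOR_BGR2HSV).astype(int); H,S,V=[hsv[...,i] for i in range(3)]
yy,xx=np.mgrid[:384,:512]
def box(a,b,c,d): return (xx>=a)&(xx<c)&(yy>=b)&(yy<d)
red=((H<8)|(H>172))&(S>150)&box(255,140,400,250)
white=(S<40)&(V>200)&box(255,140,360,240)
close=lambda m:cv2.morphologyEx(m.astype(np.uint8),cv2.MORPH_CLOSE,np.ones((5,5)))
print("white",rect("top",white,.124,300))
print("red",rect("top",close(red),.125,100))
tray=(S<60)&(V>120)&box(190,140,276,240)
print("tray",rect("top",close(tray),.022,300))
dark=(V<150)&(S>100)&(H<25)
for n,b,z in(("tray",box(215,155,262,220),.02),("tote",box(85,165,130,195),.024)):print(n,rect("top",cv2.morphologyEx((dark&b).astype(np.uint8),cv2.MORPH_CLOSE,np.ones((3,3))),z))
for p in((237,171),(233,206),(106,180),(95,205),(75,240),(78,158),(92,205),(300,246),(283,238),(354,217),(140,225),(233,190),(330,190)):print(p,im[p[1],p[0]],hsv[p[1],p[0]])
print("black tab",rect("top",(V<60)&box(335,195,368,235),.149,10))
grey=(S<60)&(V<170)&box(265,215,330,250)
print("handle",rect("top",grey,.12,10))
cv2.imwrite("pics/c1.png",np.hstack([cv2.resize(im[140:260,255:390],None,fx=3.4,fy=4,interpolation=3)[:480],cv2.resize(im[145:265,45:140],None,fx=3.4,fy=4,interpolation=3)]))
E
python3 m.py
```

```text
white [(array([307., 191.]), array([ 522.6, -165. ]), array([172. , 175.9]), 78.2)]
red [(array([326., 197.]), array([ 512.3, -200.4]), array([254.5, 198.4]), 78.5)]
tray [(array([240., 193.]), array([528.3,  -5.5]), array([200.5, 219.4]), 77.2)]
tray [(array([233., 205.]), array([492.3,  20.7]), array([76.7, 23.9]), 79.1), (array([237., 172.]), array([585.1,  12.9]), array([77. , 24.5]), 66.6)]
tote [(array([128., 184.]), array([547.5, 309.6]), array([63. , 13.4]), 3.4), (array([106., 179.]), array([556. , 364.1]), array([82. , 25.3]), 75.3)]
(237, 171) [129 194 230] [ 19 112 230]
(233, 206) [ 46  79 114] [ 15 152 114]
(106, 180) [18 49 86] [ 14 202  86]
(95, 205) [104 178 204] [ 22 125 204]
(75, 240) [110 189 215] [ 23 125 215]
(78, 158) [ 54  91 114] [ 19 134 114]
(92, 205) [110 187 210] [ 23 121 210]
(300, 246) [ 61 133 181] [ 18 169 181]
(283, 238) [76 83 82] [34 22 83]
(354, 217) [88 91 85] [75 17 91]
(140, 225) [ 63 134 182] [ 18 167 182]
(233, 190) [179 196 182] [ 55  22 196]
(330, 190) [206 225 223] [ 33  22 225]
black tab [(array([354., 222.]), array([ 444.5, -276.3]), array([33.9, 13.6]), 77.1)]
handle [(array([296., 237.]), array([ 414. , -142.6]), array([120.4,  50.5]), 78.1)]
```

View pics/c1.png

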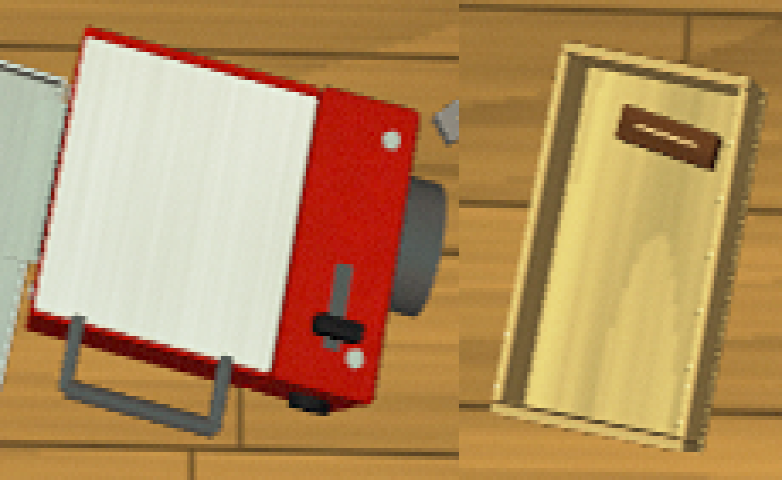

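The crop shows the sander yawed about -12° (tab at crop (337,327), handle bar ends (65,388) and (215,430)). The tote's rim corners are at crop (565,43), (755,78), (690,445) and (493,405). The measured sizes fit (blanks 77x24, tab 34x13.6, handle 120 wide), and two separate handle estimates agree at about (0.395,-0.138). I'll fix the tote pose, then move the blanks.

```bash
cat >> h.py <<'E'
def down(yaw):  # jaws along yaw
    y=np.array([np.cos(yaw),np.sin(yaw),0]); z=np.array([0,0,-1.]); return np.c_[np.cross(y,z),y,z]
def goto(p,yaw):
    """joint move, choosing the half turn with the smaller wrist motion"""
    q=env.sense()["q"]; best=None
    for k in(0,np.pi):
        s=env.solve_ik(np.array(p),down(yaw+k))
        if s is not None and (best is None or np.abs(s-q).max()<best[0]): best=(np.abs(s-q).max(),k)
    env.move_pose(np.array(p),down(yaw+best[1]))
def lin(p,**k): return env.move_linear(np.array(p),**k)
T=onz("top",[(76.2,155.7),(131.7,164.5),(112.5,256),(55,246.2)],.055)
TC=T.mean(0); TY=np.arctan2(*((T[0]+T[1]-T[2]-T[3])[::-1]))
def tot(x,y): return TC+[x*np.cos(TY)-y*np.sin(TY),x*np.sin(TY)+y*np.cos(TY)]
E
cat > pick.py <<'E'
from h import *
print("tote",TC,np.degrees(TY),[np.linalg.norm(T[i]-T[i-1]).round(3) for i in range(4)])
L,W=np.linalg.norm(T[0]-T[3]),np.linalg.norm(T[0]-T[1])
assert abs(L-.25)<.015 and abs(W-.15)<.012
for (x,y),ang,tx in (((.4923,.0207),79.1,-.065),((.5851,.0129),66.6,.0)):
    yaw=np.radians(ang-90)
    if tx==-.065: jaws.set_gripper(.055)
    goto([x,y,.14],yaw); lin([x,y,.007],vel=.2)
    jaws.set_gripper(0); print("w",env.sense()["gripper_width"])
    lin([x,y,.13],vel=.25); print("w",env.sense()["gripper_width"])
    p=tot(tx,0); goto([*p,.13],TY); lin([*p,.013],vel=.2)
    jaws.set_gripper(.045); lin([*p,.13],vel=.25)
    print("t",env.sense()["time"])
cv2.imwrite("pics/top1.png",eyes.get_image("top")); cv2.imwrite("pics/sc1.png",eyes.get_image("scene"))
E
python3 pick.py
```

```text
tote [0.48130908 0.38248892] -8.46978712295474 [np.float64(0.242), np.float64(0.149), np.float64(0.243), np.float64(0.151)]
w 0.02201319011688597
w 0.022219047689341326
t 7.625
w 0.022315952029272723
w 0.022184926482090507
t 14.075
```

Run:
```python
import cv2,numpy as np
a=cv2.imread("pics/top1.png")[140:330,30:400];b=cv2.imread("pics/sc1.png")[180:384,200:450]
cv2.imwrite("pics/c2.png",np.hstack([a,cv2.resize(b,(0,0),fx=190/204,fy=190/204)[:190]]))
```

```text
(no output)
```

View pics/c2.png

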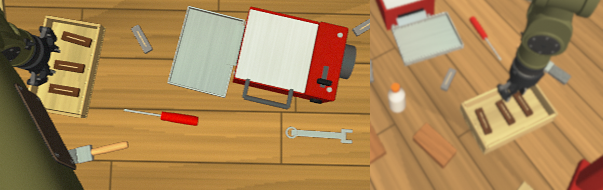

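All three blanks lie side by side in the tote (crop (72,40), (68,67) and (63,91)), the tray is empty, and nothing else has moved. Now the tug.

```bash
cat >> h.py <<'E'
SY=np.radians(-11.8); HB=np.array([.395,-.1385])
SX=np.array([np.cos(SY),np.sin(SY)]); SYV=np.array([-np.sin(SY),np.cos(SY)])
SO=HB+.131*SX-.0375*SYV
def san(x,y): return SO+x*SX+y*SYV
st=lambda:(lambda s:print("t",s["time"],"tcp",s["tcp_pos"].round(4),"w",round(s["gripper_width"],4),"F",s["wrist_force"].round(1)))(env.sense())
E
python3 - <<'E'
from h import *
p=env.sense()["tcp_pos"]; lin([*p[:2],.2],vel=.25)
goto([*HB,.2],SY); jaws.set_gripper(.032); st()
hit=lin([*HB,.106],vel=.08,stop_force=8); print("hit",hit); st()
if not hit:
    jaws.set_gripper(0); st()
    r=lin([*HB,.126],vel=.02,stop_force=18); print("tug stopped",r); st()
    env.pause(.15); st()
E
```

```text
t 16.8 tcp [ 0.3952 -0.1382  0.2   ] w 0.0318 F [-0.2 -0.8  0.3]
hit False
t 18.125 tcp [ 0.3955 -0.1386  0.1065] w 0.0319 F [-0.4  0.1 -0.9]
t 18.45 tcp [ 0.3938 -0.1383  0.1064] w 0.0097 F [-5.5  1.2  8.4]
tug stopped False
t 19.6 tcp [ 0.395  -0.1385  0.126 ] w 0.01 F [-3.8  0.  -1.6]
t 19.75 tcp [ 0.395  -0.1385  0.126 ] w 0.0094 F [-4.9  0.1 -1. ]
```

The handle rose 20 mm with only about 2 N down and no hard stop, where a caught cover would stop at 8 mm. It seems free. I'll lift a little along the arc and check with a picture.

```bash
cat >> h.py <<'E'
def arc(th):
    a=th+np.arcsin(.005/.219); h=.219
    hb=HB+SX*h*(np.cos(np.arcsin(.005/.219))-np.cos(a)); return [*hb,.115+h*np.sin(a)-.014]
E
python3 - <<'E'
from h import *
for th in np.arange(.15,.46,.1): print(lin(arc(th),vel=.08,stop_force=25)); st()
a=eyes.get_image("top")[120:310,200:400];b=eyes.get_image("scene")[100:290,140:340]
cv2.imwrite("pics/c3.png",cv2.resize(np.hstack([a,b]),None,fx=2,fy=2))
E
```

```text
False
t 20.0667 tcp [ 0.3967 -0.1389  0.1386] w 0.0096 F [-7.8 -0.3 -0.5]
False
t 20.4917 tcp [ 0.4011 -0.1398  0.1599] w 0.0097 F [-9.1  0.4 -0.6]
False
t 20.9167 tcp [ 0.4075 -0.1411  0.1806] w 0.0096 F [-10.6   0.5  -0.6]
False
t 21.3417 tcp [ 0.4157 -0.1428  0.2006] w 0.0096 F [-13.1   1.9   2.2]
```

View pics/c3.png

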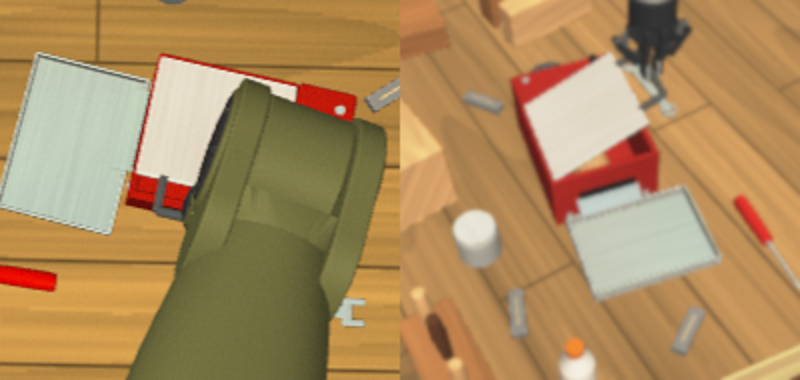

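The cover is clearly coming up with the gripper (open gap at scene crop (640,130)), so it is free and the tab must stay untouched. The -x force is growing because my arc lies slightly too far back, so I shift it 3 mm forward and go on to about 0.95 rad.

Run:
```python
from h import *
off=.003
for th in (.45,.55,.65,.75,.85,.95):
    p=np.array(arc(th)); p[:2]-=SX*off
    print(th,lin(p,vel=.08,stop_force=30)); st()
    f=env.sense()["wrist_force"][:2]@SX
    off+=np.clip(-f/8,-1,1)*.001
env.pause(.5); st()
a=eyes.get_image("top"); b=eyes.get_image("scene")
cv2.imwrite("pics/top4.png",a);cv2.imwrite("pics/sc4.png",b)
cv2.imwrite("pics/c4.png",np.hstack([a[120:320,50:400],b[60:260,140:340]]))
```

```text
0.45 False
t 21.6917 tcp [ 0.4159 -0.1429  0.201 ] w 0.0095 F [-2.4  0.  -2.9]
0.55 False
t 22.1167 tcp [ 0.4262 -0.145   0.2207] w 0.0097 F [-5.7  1.1  0.6]
0.65 False
t 22.5333 tcp [ 0.4381 -0.1475  0.2386] w 0.0098 F [-6.  -0.1  2.5]
0.75 False
t 22.95 tcp [ 0.4513 -0.1503  0.2551] w 0.0096 F [-6.6  0.9  2.8]
0.85 False
t 23.3667 tcp [ 0.466  -0.1533  0.2701] w 0.0095 F [-8.5  0.6  3.7]
0.95 False
t 23.7833 tcp [ 0.4825 -0.1568  0.2843] w 0.0094 F [-8.8  1.   9.5]
t 24.2833 tcp [ 0.4823 -0.1567  0.2841] w 0.0094 F [-8.8  1.1  9.3]
```

View pics/c4.png

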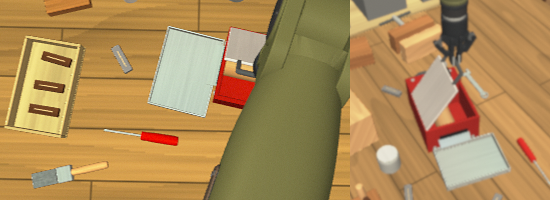

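View pics/sc4.png

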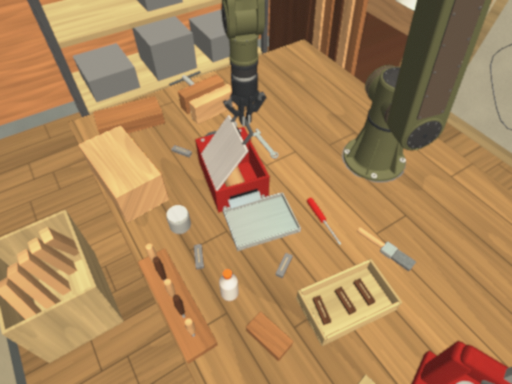

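Run:
```python
from h import *
st(); print(np.abs(env.sense()["qd"]).max()); job_done()
```

```text
t 24.3833 tcp [ 0.4824 -0.1567  0.2842] w 0.0097 F [-8.8  0.9 10.3]
0.0022646802044956047
the job is handed in; nothing more can be done
```

Both finished blanks are in the tote beside the old one, and the gripper is holding the sander cover open. I handed the job in at 24.4 s of the 72 s allowed.

- **Blanks:** the pictures taken after placing and at the end show all three blanks lying side by side in the tote, clear of the fingers.
- **Tug:** the handle rose 20 mm with only about 2 N of load. A caught cover would have stopped hard at 8 mm, so the catch was not holding. I therefore did not touch the release tab.
- **Cover:** I lifted it to about 0.95 rad, worked out from the gripper's height; there is no direct reading of the joint. Halfway is 0.65 rad. The arm was at rest with the bar gripped.
- **Other things:** the screwdriver, brush, glue, tin and neck block look unmoved. In the last pictures the arm hides part of the wrench and the tab area.

**Disagreements:**
- **Arc:** my lifting arc was a few millimetres off, which built up a sideways force of 13 N. Shifting the arc by 3 mm reduced it.
- **Force at the end:** the sensor still read about 9 N sideways and 10 N upwards on the tool, where only about 2 N is needed to hold the cover. It may come from friction of the turning bar in the pads, or light contact of a finger with the cover. It is well under the limits.
- **Tote length:** it measured 243 mm against the given 250 mm, which did not affect the placing.

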